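# Fit the snap ring on the hub spindle

## Robot

A 6-joint arm with a two-finger parallel gripper is mounted at the origin on the work surface. World frame = base frame: x ahead of the robot, y to its left, z up, the work surface at z = 0. Lengths are in m, angles in degrees, forces in N, time in s.
With the tool pointing down it reaches from about 0.325 to 0.775 m from the base axis. Payload 5.5 kg.
Tool frame: the origin (TCP) lies on the mounting face of the last link; the fingertips stand ahead of it and the grasp point (between the pads) lies 155 mm ahead of it (arm.tcp_to_tips is the z of the fingertips in the tool frame, in m); z points along the fingers, y is the line along which they close (so a half turn about z gives the same grasp; the last joint's range is limited). The gripper opens to 85 mm and grips with 20 to 120 N. Pads are 22 mm wide; open, the fingers measure 114 mm over their backs; the gripper's body (76 mm by 85 mm) begins 54 mm behind the grasp point. The pads swing forward as they close: fully open they stand 13 mm farther back than shut.
Start: joints at [69.918, 5.22, 70.514, -0, 104.267, -3.249], TCP at [0.174, 0.574, 0.405] pointing down, gripper open.
Joint ranges: [-164.24, 164.24], [-49.07, 125.15], [9.68, 141.18], [-86.29, 266.29], [3.28, 154.24], [-151.56, 151.56]. Speed limits (degrees/s): [147.25, 147.25, 172.46, 180, 180, 180].

## Interface

Orientations are given as [roll, pitch, yaw] about the fixed x, y, z axes, in that order (R = Rz(yaw) Ry(pitch) Rx(roll)).
In Python, from plant import arm gives the robot as it stands.
- The arm moves only by the tool apply_moves, never from a script. Its argument "steps" is a list of rows, each a list of 7 numbers: the shift along the tool's x, y, z normalised to -1 to 1, where 1 is 0.06 m, then the turn, a rotation vector about the tool's x, y, z normalised to -1 to 1, where 1 is 10 degrees, then the finger opening in mm, from 0 to 85.4. A call has 1 to 10 rows; each row shifts and turns the commanded pose from where the row before left it, along the tool's axes as they then stand; what a row does not reach is not made up. A row lasts 1/8 s, in which the tool goes at most 62.5 mm and 10.7 degrees, less where a joint would pass 70% of its speed; a pose out of reach is approached as far as the arm can. A call with a number of a shift or a turn outside -1 to 1 is refused whole. A call with a gripper value outside its range is refused whole. The fingers move at their own pace and stop on an object; "grip_force" is the grip in N (left out, the last holds). Time passes only in rows, so rows that do not move let the fingers close. It gives the time, the measured TCP pose, the force, the opening and the grip force at its end, in the units of the state.
- arm.state(): the state, without advancing time (a new reading comes with each control period).
- arm.grab_frame(name): name is "scene" or "side" or "wrist"; returns a dict with "pixels" (480x640x3 uint8, red, green, blue), "intrinsics" (3x3 intrinsics, pixels), "rvec" (rotation vector, rad) and "tvec" (3), from world to camera coordinates, as OpenCV has them. Camera axes: x right, y down, z forward; pixel columns grow to the right and rows downward; lengths in m; the calibration is good to about 2 mm. A picture is of the moment at which its call begins. There is no depth.
- arm.close_job(): hands the job in; it is judged then, once.
The state is a dict: "time": time; "joint_positions": joint angles; "qvel": joint speeds; "tau": joint torques, N m; "eef_pos": TCP position; "tool_rot": TCP orientation; "ft_force": force on the tool from outside, world axes, zero at the start; "ft_torque": the same for the moment, N m; "finger_gap": finger opening in m; "grasp_force": force on a finger pad.
Only numpy, scipy, OpenCV 4.12 (cv2) and the standard library are available. Lean on these libraries where they do the work, as an engineer would, in place of code of your own. Each camera call takes 0.05 s, during which the arm holds its last target. There are 200 camera calls.

## Task

Fit the larger of the two snap rings onto the thicker of the two upright spindles: pinch its two eyes together so that the ring spreads, lift it spread over the spindle's nose, lower it onto the shoulder and let it contract into the groove, lying flat. Leave the smaller ring alone where it lies.

Things in the scene. Friction and masses are not known exactly. Their poses are not given: they have to be found in the camera images.
- ring: Larger snap ring, flat on the bench: black 6 mm round spring wire, 120 g, inner diameter 36 mm, 50 spread. Its ends cross in front and carry the eyes, two upright lugs 12 (x) by 9 mm, tops 35 mm above the underside, at x = -44, y = +26 and -26 mm (64 over the outer faces). Origin: ring axis, underside; z up; x points from the eyes to the hinge pin at x = +34. Crossing wire rises to 13 mm.
- ring_left (a joint): Spread of the larger ring: 0 contracted (at rest or in the groove), 0.25 rad fully spread, at a stop. Pinching the eyes towards each other along y spreads it (9 N per eye at the stop; 25 to 40 N grips and carries it well) and brings them to x = -48, y = +6 and -6 mm, 22 over the outer faces, then parallel. Let go, it springs shut.
- thick_spindle_groove (a point): Axis of the thicker spindle, upright on a fixed grey hub (flange 90 mm across, 12 thick), at the top of its shoulder, 50 mm above the bench: the ring's origin belongs here, eyes any way. Shoulder 60 mm across; on it the groove, 35 across, 10 high; a land 42 across, 6 high; a nose tapering to 18 across, its top 32 mm above here. The other spindle is alike, 26 across at the land.
- small_ring: Smaller snap ring, the same shape at 0.68 times the size (inner diameter 24 mm, eyes 44 mm over their outer faces and 24 mm tall). To be left alone. Origin: its axis, at the underside; x points from the eyes to the hinge pin.
Not all that is in view belongs to the job. What is shaped like the part that bears thick_spindle_groove but green is not meant.

How it is judged:
By the outcome, as a careful person would: the job done as asked, in the order asked, and still so for the second after the job is handed in, with the robot touching nothing.
It also fails if it takes over 45 s, if anything falls off the work surface, if the arm or the gripper's body presses on something with over 40 N, if the wrist force passes 120 N, or if a joint passes its speed limit or range.

## Working session

There is one attempt and no reset: what is moved stays moved. The work goes in short steps, Python scripts to look and compute and a tool call to move; the robot and the scene stay as the last step left them, time stands still between calls to the robot, and variables do not carry over. Pictures are saved under pics/ and viewed, at most 10 in all, crops included, and the job is handed in when it is done.

Besides the shell and the picture viewer there is one more tool, called after "Call:" as name([rows], argument=value, ...), one row to a line, values as JSON. apply_moves: Moves the arm, as the interface text tells. Scaled input: -1 to 1 covers 0.06 m each way for a shift and 10 degrees each way for a turn. Its arguments: {"type":"object","properties":{"steps":{"type":"array","items":{"type":"array","items":{"type":"number"}}},"grip_force":{"type":"number"}},"required":["steps"]}

```bash
mkdir -p pics; ls; cat > h.py <<'E'
import numpy as np,cv2,pickle
from plant import arm
def grab(n,f):
    d=arm.grab_frame(n);cv2.imwrite(f'pics/{f}.png',d['pixels'][:,:,::-1]);pickle.dump(d,open(f'pics/{f}.pkl','wb'));return d
def load(f): return pickle.load(open(f'pics/{f}.pkl','rb'))
def ray(d,uv,z):
    R=cv2.Rodrigues(np.array(d['rvec'],float))[0];t=np.array(d['tvec'],float).ravel()
    c=-R.T@t;v=R.T@np.linalg.inv(d['intrinsics'])@np.array([uv[0],uv[1],1.]);return c+v*(z-c[2])/v[2]
def proj(d,P):
    return cv2.projectPoints(np.array(P,float).reshape(-1,1,3),np.array(d['rvec'],float),np.array(d['tvec'],float),np.array(d['intrinsics'],float),None)[0].reshape(-1,2)
def crop(f,x0,y0,x1,y1,s,o):
    im=cv2.imread(f'pics/{f}.png')[y0:y1,x0:x1];cv2.imwrite(f'pics/{o}.png',cv2.resize(im,None,fx=s,fy=s,interpolation=cv2.INTER_CUBIC))
E
python3 - <<'E'
from h import *
for n in("scene","side","wrist"): d=grab(n,n+'0');R=cv2.Rodrigues(np.array(d['rvec'],float))[0];print(n,-R.T@np.array(d['tvec']).ravel(),R[2])
print(arm.state(),arm.tcp_to_tips)
E
```

```text
pics
scene [1.14560554 0.39744969 1.02730635] [-0.44246999 -0.36312738 -0.81997488]
side [ 0.51203494 -0.72045675  0.5345404 ] [ 0.11378508  0.8273816  -0.54999332]
wrist [0.11049789 0.59364001 0.37339509] [ 0.25480798 -0.07898108 -0.9637608 ]
{'time': 0.15, 'joint_positions': array([ 6.99178857e+01,  5.25669858e+00,  7.05683170e+01, -6.18768769e-04,
        1.04267280e+02, -3.24846082e+00]), 'qvel': array([ 0.03758733,  0.04691458, -0.21020192,  0.00827863, -0.00216507,
       -0.09379535]), 'tau': array([ 1.16754116e-03, -4.59373283e+01, -4.18527067e+01, -7.81485801e-05,
        9.56596923e-03, -4.97743849e-05]), 'eef_pos': array([0.17377681, 0.57434162, 0.40375129]), 'tool_rot': array([-1.79907819e+02, -4.63106328e-03,  1.63166191e+02]), 'ft_force': array([-0.07889234,  0.33477291, -0.01742386]), 'ft_torque': array([-0.0485392 ,  0.01304995,  0.01417355]), 'grasp_force': 0.0, 'finger_gap': 0.08539155145976648} 0.1734
```

View pics/scene0.png

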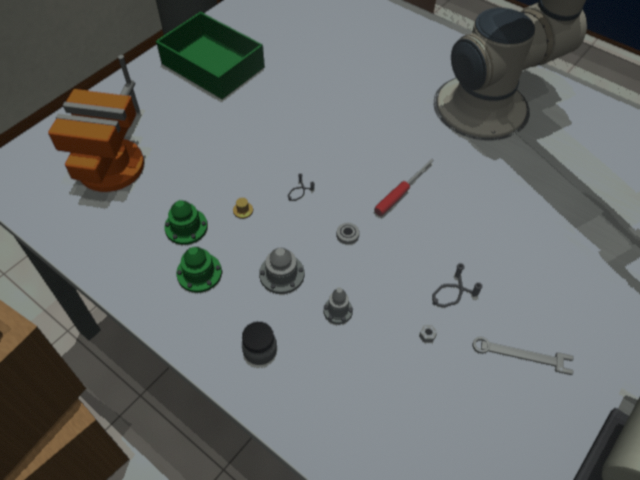

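View pics/side0.png

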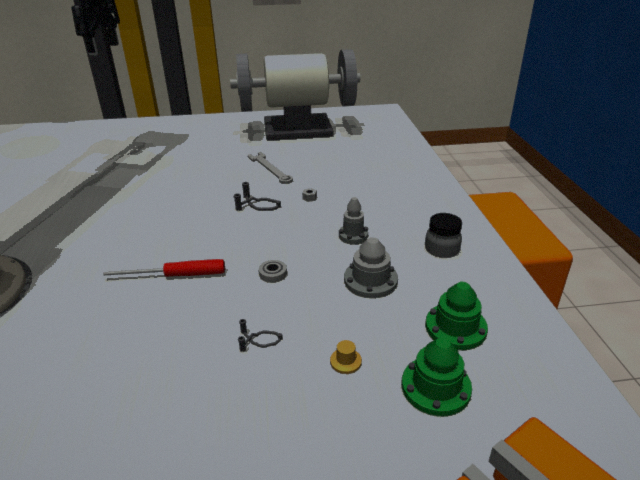

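Scene view: the rings are at (457,285), which looks larger, and (300,188). The grey spindles are at (282,268), thick, and (338,304), thin. The green look-alikes at (186,220) and (199,268) are excluded. In the side view the larger-looking ring is at (258,200), the other ring at (260,336), and the thick grey spindle at (371,268). Next I'll make one close composite to check this.

```bash
python3 - <<'E'
from h import *
a=cv2.imread('pics/scene0.png');b=cv2.imread('pics/side0.png')
f=lambda i,x,y,w,h,s:cv2.resize(i[y:y+h,x:x+w],None,fx=s,fy=s,interpolation=cv2.INTER_CUBIC)
top=np.hstack([f(a,420,255,80,60,5),f(b,225,175,80,60,5)]);bot=np.hstack([f(a,245,235,80,60,5),f(b,335,230,80,60,5)])
cv2.imwrite('pics/c1.png',np.vstack([top,bot]))
A=load('scene0');B=load('side0')
# rough: ring sizes, eyes at z=.03
print(ray(A,(460,268),.03),ray(A,(478,288),.03),'small',ray(A,(300,178),.02),ray(A,(312,186),.02))
print(ray(B,(246,186),.03),ray(B,(238,200),.03))
print('hub',ray(A,(282,270),.012),ray(B,(371,278),.012))
E
```

```text
[0.46078869 0.21377271 0.03      ] [0.4785591  0.26395676 0.03      ] small [ 0.47023466 -0.18196313  0.02      ] [ 0.47165147 -0.14712041  0.02      ]
[0.47597292 0.25516336 0.03      ] [0.45943757 0.19694657 0.03      ]
hub [ 0.67316555 -0.06079321  0.012     ] [ 0.67516335 -0.06834406  0.012     ]
```

View pics/c1.png

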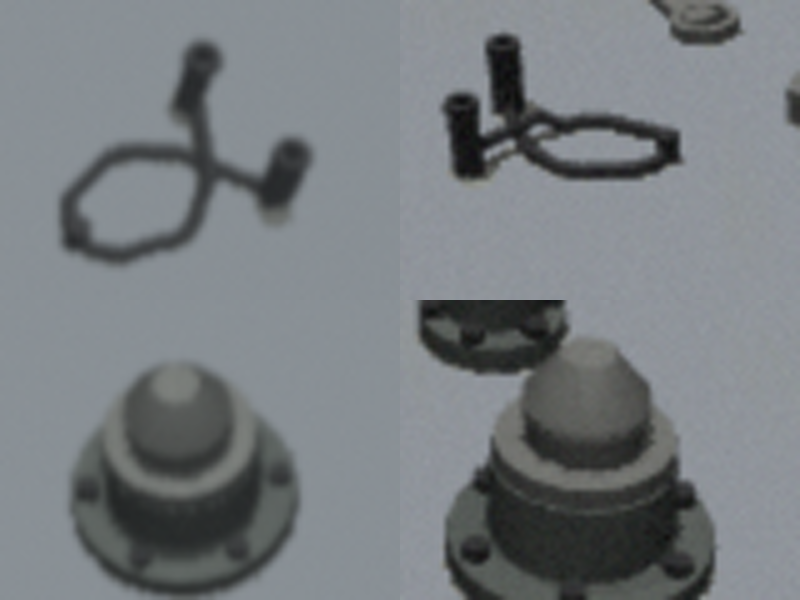

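The crop confirms the larger ring (eyes about 52 mm apart, against 35 mm for the other) and the thick grey spindle with its flat nose top. Next I'll measure both.

```bash
python3 - <<'E'
from h import *
A=load('scene0');B=load('side0')
S=lambda u,v,x,y:(x+(u+.5)/5-.5,y+(v+.5)/5-.5)
for n,z,a,b in(("eyeP",.035,S(203,53,420,255),S(502-400,41,225,175)),("eyeQ",.035,S(292,152,420,255),S(61,103,225,175)),("pin",.008,S(75,232,420,255),S(270,147,225,175)),("nose",.082,S(180,382-300,245,235),S(197,350-300,335,230)),("shoulder",.05,S(181,448-300,245,235),S(185,437-300,335,230)),):
    print(n,ray(A,a,z),ray(B,b,z))
for d,(x,y) in((A,(245,235)),(B,(335,230))):
  for z,r in((.082,.009),(.05,.03),(.012,.045)): 
    t=np.linspace(0,6.28,60);c=proj(d,np.c_[.675+r*np.cos(t),-.066+r*np.sin(t),0*t+z]);print(z,(c.min(0)-(x,y))*5,(c.max(0)-(x,y))*5)
E
```

```text
eyeP [0.45837476 0.2116273  0.035     ] [0.47439455 0.26037163 0.035     ]
eyeQ [0.47608813 0.26126018 0.035     ] [0.45751045 0.20821259 0.035     ]
pin [0.54144422 0.21107755 0.008     ] [0.54024905 0.20722893 0.008     ]
nose [ 0.67505307 -0.05887236  0.082     ] [ 0.67889834 -0.05979316  0.082     ]
shoulder [ 0.68223641 -0.05402103  0.05      ] [ 0.67589574 -0.06207862  0.05      ]
0.082 [139.8542961   50.64017036] [187.58284978  89.8187783 ]
0.05 [89.76612421 53.88741165] [245.35746532 182.97742772]
0.012 [58.21777611 77.60513083] [285.62895767 268.57664666]
0.082 [158.54585689  44.02964772] [215.82283563  75.9506659 ]
0.05 [89.6015072  89.32705471] [276.55393246 198.55264756]
0.012 [ 41.61598571 155.3311981 ] [315.21215418 323.59808502]
```

```bash
cat >> h.py <<'E'
from scipy.spatial.transform import Rotation as Ro
def delta(p,yaw):
    s=arm.state();R=Ro.from_euler('xyz',s['tool_rot'],degrees=True);T=Ro.from_euler('xyz',[180,0,yaw],degrees=True)
    print('t',s['time'],'units of .06 m',(R.inv().apply(np.array(p)-s['eef_pos'])/.06).round(3),'units of 10deg',(np.degrees((R.inv()*T).as_rotvec())/10).round(3))
E
python3 - <<'E'
from h import *
A=load('scene0');print('thin',ray(A,(338,312),.01))
delta([.4652,.2359,.260],161)
E
```

```text
thin [0.67761881 0.08221924 0.01      ]
t 0.15 units of .06 m [-6.283 -3.989  2.402] units of 10deg [-0.009 -0.     0.217]
```

Call:
apply_moves([
  [-0.63, -0.4, 0.24, 0, 0, 0.22, 85],
  [-0.63, -0.4, 0.24, 0, 0, 0, 85],
  [-0.63, -0.4, 0.24, 0, 0, 0, 85],
  [-0.63, -0.4, 0.24, 0, 0, 0, 85],
  [-0.63, -0.4, 0.24, 0, 0, 0, 85],
  [-0.63, -0.4, 0.24, 0, 0, 0, 85],
  [-0.63, -0.4, 0.24, 0, 0, 0, 85],
  [-0.63, -0.4, 0.24, 0, 0, 0, 85],
  [-0.63, -0.4, 0.24, 0, 0, 0, 85],
  [-0.6, -0.4, 0.24, 0, 0, 0, 85],
], grip_force=35)

```text
time: 1.4
eef_pos: [0.4531, 0.2245, 0.26]
tool_rot: [-180.0, -0.0, 161.0]
ft_force: [0.7, 1.3, -0.0]
finger_gap: 0.0849
grasp_force: 0.0
```

Call:
apply_moves([
  [0, 0, 0, 0, 0, 0, 85],
  [0, 0, 0, 0, 0, 0, 85],
])

```text
time: 1.65
eef_pos: [0.4523, 0.226, 0.2607]
tool_rot: [180.0, -0.0, 160.9]
ft_force: [-0.4, 0.2, -0.3]
finger_gap: 0.0847
grasp_force: 0.0
```

```bash
python3 - <<'E'
from h import *
d=grab('wrist','w1');delta([.4652,.2359,.178],161)
print(proj(d,[[.458,.210,.035],[.4752,.2608,.035],[.541,.209,.008]]))
E
```

```text
t 1.7 units of .06 m [-0.155  0.219  1.384] units of 10deg [ 0.003 -0.     0.   ]
[[305.75177914 268.98189931]
 [390.930731   268.37263026]
 [343.70936639 351.61507956]]
```

View pics/w1.png

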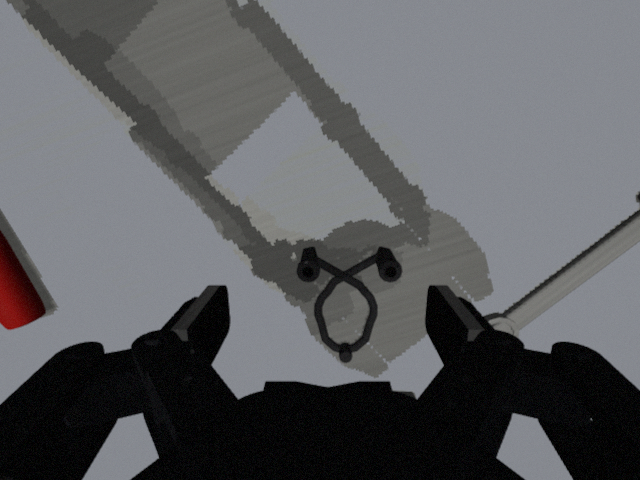

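The wrist view shows the eyes at (308,271) and (390,271) and the pin at (346,352). That is within 3 px of the prediction, so I'll descend and pinch.

Call:
apply_moves([
  [-0.15, 0.22, 0.2, 0, 0, 0, 85],
  [0, 0, 0.4, 0, 0, 0, 85],
  [0, 0, 0.4, 0, 0, 0, 85],
  [0, 0, 0.25, 0, 0, 0, 85],
  [0, 0, 0.12, 0, 0, 0, 85],
  [0, 0, 0, 0, 0, 0, 85],
])

```text
time: 2.45
eef_pos: [0.4651, 0.2357, 0.1786]
tool_rot: [-180.0, -0.0, 161.0]
ft_force: [-0.0, -0.1, -0.9]
finger_gap: 0.0847
grasp_force: 0.0
```

Call:
apply_moves([
  [0, 0, 0, 0, 0, 0, 60],
  [0, 0, 0, 0, 0, 0, 45],
  [0, 0, 0, 0, 0, 0, 30],
  [0, 0, 0, 0, 0, 0, 16],
  [0, 0, 0, 0, 0, 0, 16],
  [0, 0, 0, 0, 0, 0, 16],
  [0, 0, 0, 0, 0, 0, 16],
  [0, 0, 0, 0, 0, 0, 16],
])

```text
time: 3.45
eef_pos: [0.4662, 0.2363, 0.1828]
tool_rot: [179.7, 0.2, 161.0]
ft_force: [-3.3, 1.1, 15.6]
finger_gap: 0.0175
grasp_force: 34.4
```

```bash
python3 - <<'E'
from h import *
grab('wrist','w2');grab('scene','s2');grab('side','d2')
f=lambda n,x,y,w,h,s:cv2.resize(cv2.imread(f'pics/{n}.png')[y:y+h,x:x+w],None,fx=s,fy=s,interpolation=cv2.INTER_CUBIC)
cv2.imwrite('pics/c2.png',np.vstack([np.hstack([f('s2',410,235,100,75,4),f('d2',205,150,100,75,4)]),np.hstack([f('w2',220,200,200,150,2),f('w2',280,230,133,100,3)[:300,:400] if 0 else cv2.resize(f('w2',280,240,120,90,3),(400,300))])]))
E
```

```text
(no output)
```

View pics/c2.png

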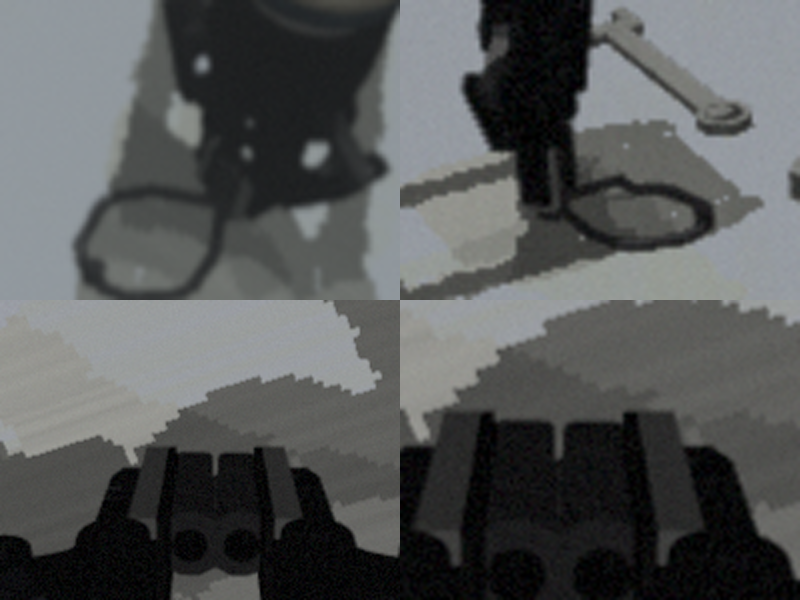

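Wrist view: both lugs sit parallel between the pads, and the ring is clearly spread. I'll lift and check the ring in the grip.

Call:
apply_moves([
  [0, 0, -0.1, 0, 0, 0, 16],
  [0, 0, -0.2, 0, 0, 0, 16],
  [0, 0, -0.35, 0, 0, 0, 16],
  [0, 0, -0.4, 0, 0, 0, 16],
  [0, 0, -0.4, 0, 0, 0, 16],
  [0, 0, -0.4, 0, 0, 0, 16],
  [0, 0, -0.3, 0, 0, 0, 16],
  [0, 0, -0.15, 0, 0, 0, 16],
  [0, 0, 0, 0, 0, 0, 16],
  [0, 0, 0, 0, 0, 0, 16],
])

```text
time: 4.85
eef_pos: [0.4651, 0.2353, 0.3153]
tool_rot: [-179.9, -0.1, 161.0]
ft_force: [-0.0, -0.4, -0.8]
finger_gap: 0.0176
grasp_force: 34.3
```

```bash
python3 - <<'E'
from h import *
grab('wrist','w3');grab('scene','s3');grab('side','d3')
s=arm.state();print(s['eef_pos'],s['tool_rot'],s['finger_gap'],s['grasp_force'])
R=Ro.from_euler('xyz',s['tool_rot'],degrees=True)
# predicted pin & ring axis in each view, assume underside 173 mm below TCP
P=[R.apply(v)+s['eef_pos'] for v in ([-.048,0,.175],[-.085,0,.175])]
for n in('s3','d3','w3'): print(n,proj(load(n),P))
f=lambda n,x,y,w,h,s:cv2.resize(cv2.imread(f'pics/{n}.png')[y:y+h,x:x+w],None,fx=s,fy=s,interpolation=cv2.INTER_CUBIC)
cv2.imwrite('pics/c3.png',np.vstack([np.hstack([f('s3',390,190,100,75,4),f('d3',195,80,100,75,4)]),np.hstack([f('w3',280,260,120,90,3.3333),f('w3',240,270,200,150,2)])]))
E
```

```text
[0.4651525  0.23532544 0.31544266] [-1.79933510e+02 -7.31335680e-02  1.60964455e+02] 0.017318241784662906 34.331679940223694
s3 [[460.62907778 253.84844038]
 [444.14122851 263.20014447]]
d3 [[258.77184884 142.56125877]
 [277.23291014 143.93033432]]
w3 [[326.97876586 373.57602164]
 [327.07520533 431.71332521]]
```

View pics/c3.png

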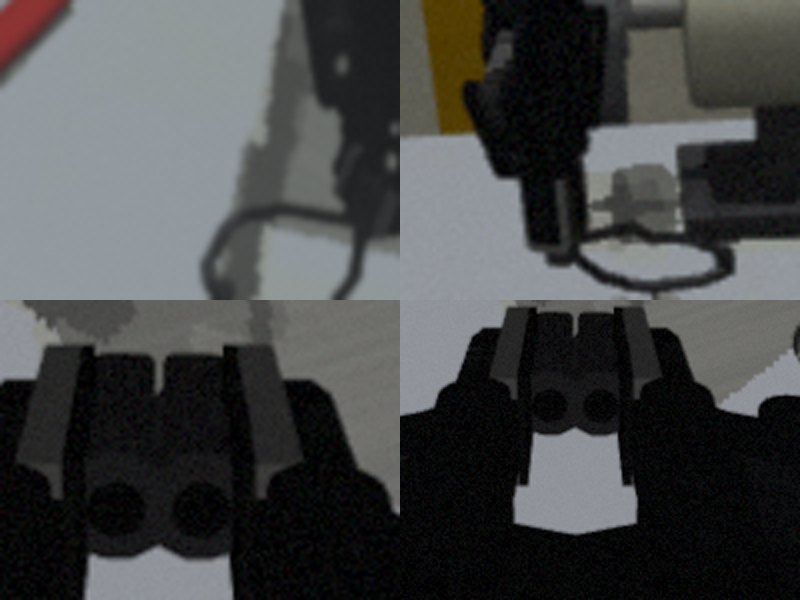

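```bash
python3 - <<'E'
from h import *
s=arm.state();R=Ro.from_euler('xyz',s['tool_rot'],degrees=True)
C=lambda u,v,x,y:(x+(u+.5)/4-.5,y+(v+.5)/4-.5)
a=C(213,291,390,190);b=C(325,262,195,80)
for dz in(.165,.17,.175,.18,.185):
  print(dz,[(R.inv().apply(ray(load(n),p,s['eef_pos'][2]-dz)-s['eef_pos'])*1000).round(1) for n,p in(('s3',a),('d3',b))])
E
python3 -c "
from h import *
crop('s3',420,225,500,285,8,'c4')"
```

```text
0.165 [array([-91.5,   1.8, 164.9]), array([-90.9, -28.6, 164.9])]
0.17 [array([-88.7,  -0.3, 169.9]), array([-87.5, -17.4, 169.9])]
0.175 [array([-85.8,  -2.5, 174.9]), array([-84.1,  -6.2, 174.9])]
0.18 [array([-83. ,  -4.6, 179.9]), array([-80.6,   4.9, 179.9])]
0.185 [array([-80.2,  -6.7, 184.9]), array([-77.2,  16.1, 184.9])]
```

View pics/c4.png

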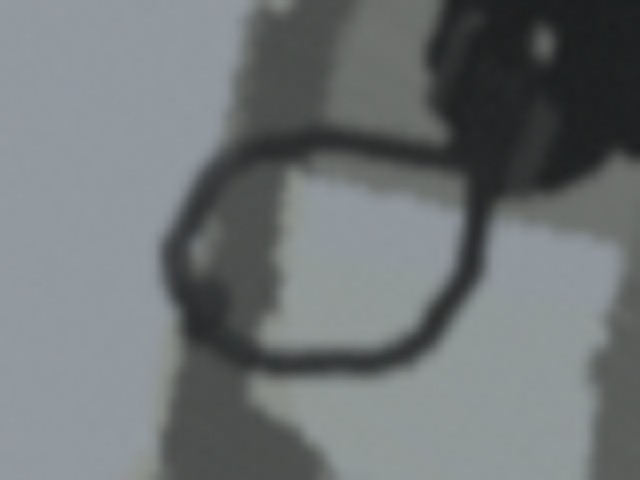

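```bash
python3 - <<'E'
from h import *
s=arm.state();R=Ro.from_euler('xyz',s['tool_rot'],degrees=True)
C=lambda u,v,x,y,k:(x+(u+.5)/k-.5,y+(v+.5)/k-.5)
for n,pn in(('pin',((206,303),(325,262))),('ctr',((327,251),(256,260)))):
  a=C(*pn[0],420,225,8);b=C(*pn[1],195,80,4)
  for dz in(.172,.175,.178,.181):
    print(n,dz,[(R.inv().apply(ray(load(m),p,s['eef_pos'][2]-dz)-s['eef_pos'])*1000).round(1) for m,p in(('s3',a),('d3',b))])
delta([.677+.0473,-.0605-.0163,.315],161)
E
```

```text
pin 0.172 [array([-84. ,   1.2, 171.9]), array([-86.1, -13. , 171.9])]
pin 0.175 [array([-8.230e+01, -1.000e-01,  1.749e+02]), array([-84.1,  -6.2, 174.9])]
pin 0.178 [array([-80.6,  -1.4, 177.9]), array([-82. ,   0.5, 177.9])]
pin 0.181 [array([-78.9,  -2.6, 180.9]), array([-79.9,   7.2, 180.9])]
ctr 0.172 [array([-53. ,   4.5, 171.9]), array([-53.1, -16.5, 172. ])]
ctr 0.175 [array([-51.2,   3.3, 174.9]), array([-50.8,  -9.8, 174.9])]
ctr 0.178 [array([-49.4,   2. , 177.9]), array([-48.4,  -3.1, 177.9])]
ctr 0.181 [array([-47.6,   0.8, 180.9]), array([-46.1,   3.6, 180.9])]
t 5.0 units of .06 m [-5.780e+00 -3.509e+00  4.000e-03] units of 10deg [-0.007 -0.007 -0.004]
```

```bash
python3 -c "
from h import *
delta([.6316,-.0444,.315],161)"
```

```text
t 5.0 units of .06 m [-4.143 -3.502  0.006] units of 10deg [-0.007 -0.007 -0.004]
```

Call:
apply_moves([
  [-0.2, -0.17, 0, 0, 0, 0, 16],
  [-0.4, -0.34, 0, 0, 0, 0, 16],
  [-0.5, -0.42, 0, 0, 0, 0, 16],
  [-0.5, -0.42, 0, 0, 0, 0, 16],
  [-0.5, -0.42, 0, 0, 0, 0, 16],
  [-0.5, -0.42, 0, 0, 0, 0, 16],
  [-0.5, -0.42, 0, 0, 0, 0, 16],
  [-0.5, -0.42, 0, 0, 0, 0, 16],
  [-0.35, -0.3, 0, 0, 0, 0, 16],
  [-0.19, -0.17, 0, 0, 0, 0, 16],
])

```text
time: 6.25
eef_pos: [0.6321, -0.0464, 0.3158]
tool_rot: [-180.0, -0.0, 160.9]
ft_force: [0.0, 0.0, -1.4]
finger_gap: 0.0176
grasp_force: 34.3
```

Call:
apply_moves([
  [0, 0, 0, 0, 0, 0, 16],
  [0, 0, 0, 0, 0, 0, 16],
  [0, 0, 0, 0, 0, 0, 16],
])

```text
time: 6.62
eef_pos: [0.6313, -0.0432, 0.3167]
tool_rot: [180.0, 0.0, 161.0]
ft_force: [-0.5, -0.8, -1.6]
finger_gap: 0.0174
grasp_force: 34.3
```

```bash
python3 - <<'E'
from h import *
grab('scene','s5');grab('side','d5');s=arm.state();print(s['eef_pos'],s['tool_rot'],s['finger_gap'])
delta([.6316,-.0444,.315],161)
R=Ro.from_euler('xyz',s['tool_rot'],degrees=True);P=R.apply([-.048,0,.179])+s['eef_pos']
for n in('s5','d5'): print(proj(load(n),[P,[.677,-.06,.082]]))
f=lambda n,x,y,w,h,s:cv2.resize(cv2.imread(f'pics/{n}.png')[y:y+h,x:x+w],None,fx=s,fy=s,interpolation=cv2.INTER_CUBIC)
cv2.imwrite('pics/c5.png',np.hstack([f('s5',240,200,80,100,5),f('d5',335,180,80,100,5)]))
E
```

```text
[ 0.63137813 -0.04331977  0.31672611] [1.79990836e+02 1.45253908e-02 1.61030252e+02] 0.017165366501722727
t 6.725 units of .06 m [-0.009 -0.016  0.029] units of 10deg [0.001 0.001 0.003]
[[278.62236546 234.07111248]
 [279.47076238 251.35375392]]
[[374.17815241 209.04252829]
 [372.85541298 239.77079433]]
```

View pics/c5.png

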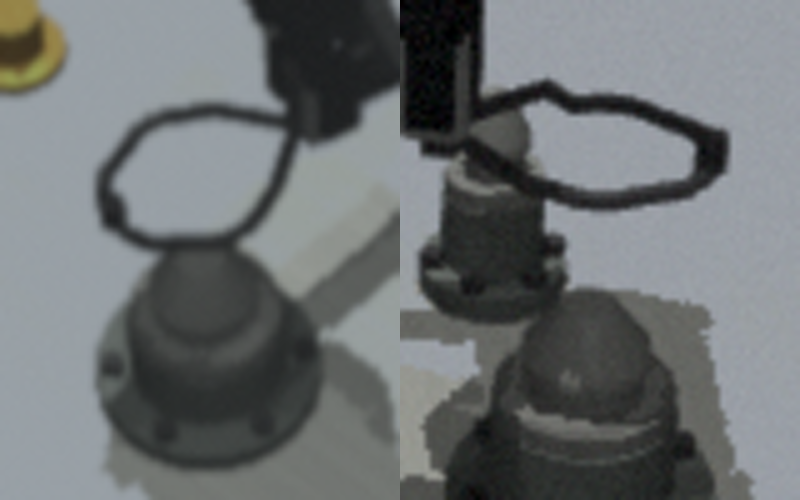

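```bash
python3 - <<'E'
from h import *
from scipy.optimize import least_squares
A=load('scene0');B=load('side0');t=np.linspace(0,2*np.pi,120)
cir=lambda p,r,z:np.c_[p[0]+r*np.cos(t),p[1]+r*np.sin(t),0*t+z]
def ext(d,p,l):
    c=np.vstack([proj(d,cir(p,r,z)) for r,z in l]);return *c.min(0),*c.max(0)
def res(p,w='AB'):
    o=[]
    for k,d,off,(f,s,l,nv) in(('A',A,(245,235),((70,298),(103,262),(125,238),62)),('B',B,(335,230),((45,314),(90,280),(122,252),38))):
        if k not in w: continue
        for (a,b),L in((f,[(.045,0),(.045,.012)]),(s,[(.03,.05)]),(l,[(.021,.06),(.021,.066)])):
            e=ext(d,p,L);o+=[(e[0]-off[0]-a/5),(e[2]-off[0]-b/5)]
        o.append(ext(d,p,[(.009,.082)])[1]-off[1]-nv/5)
        if k=='A': o.append(ext(d,p,[(.045,0)])[3]-off[1]-297/5)
    return np.array(o)
for w in('A','B','AB'):
    r=least_squares(res,[.677,-.06],args=(w,),loss='soft_l1');print(w,r.x,r.fun.round(1))
E
```

```text
A [ 0.67570845 -0.05818233] [ 0.4  0.4  0.2 -0.4 -0.  -0.5  0.1 -0.1]
B [ 0.67634013 -0.06258133] [-0.3  0.5  0.3 -0.4 -0.3  0.2 -0. ]
AB [ 0.67682642 -0.05810774] [ 0.   0.1 -0.2 -0.8 -0.4 -0.8  0.5  0.3 -0.5  0.1  0.1 -0.8 -0.5 -0.2
 -1.6]
```

Call:
apply_moves([
  [0, -0.02, 0.1, 0, 0, 0, 16],
  [0, 0, 0.2, 0, 0, 0, 16],
  [0, 0, 0.2, 0, 0, 0, 16],
  [0, 0, 0.2, 0, 0, 0, 16],
  [0, 0, 0.15, 0, 0, 0, 16],
  [0, 0, 0.1, 0, 0, 0, 16],
  [0, 0, 0, 0, 0, 0, 16],
  [0, 0, 0, 0, 0, 0, 16],
])

```text
time: 7.72
eef_pos: [0.6313, -0.0453, 0.2601]
tool_rot: [180.0, 0.0, 161.0]
ft_force: [-0.6, 0.2, -1.3]
finger_gap: 0.0174
grasp_force: 34.3
```

```bash
python3 - <<'E'
from h import *
grab('scene','s6');grab('side','d6');s=arm.state();print(s['eef_pos'],s['tool_rot'],s['finger_gap'])
delta([.6306,-.0444,.233],161)
f=lambda n,x,y,w,h,s:cv2.resize(cv2.imread(f'pics/{n}.png')[y:y+h,x:x+w],None,fx=s,fy=s,interpolation=cv2.INTER_CUBIC)
cv2.imwrite('pics/c6.png',np.hstack([f('s6',240,210,80,90,5),f('d6',335,195,80,90,5)]))
E
```

```text
[ 0.6313489  -0.04531921  0.26021713] [1.79987717e+02 6.61505098e-02 1.60964378e+02] 0.01684716431853219
t 7.825 units of .06 m [0.017 0.01  0.454] units of 10deg [ 0.001  0.007 -0.004]
```

View pics/c6.png

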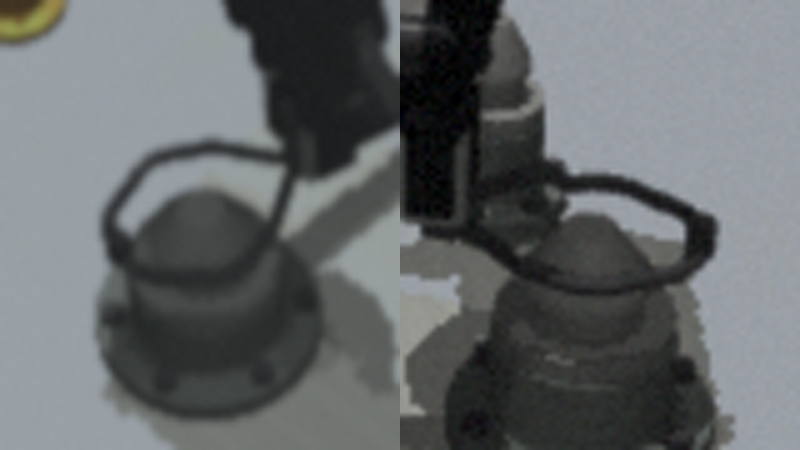

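The ring encircles the nose in both views: the scene ring centre is near (205,205) and the nose at (205,215). The force is near zero, so I'll keep lowering.

Call:
apply_moves([
  [0.01, 0.01, 0.1, 0, 0, 0, 16],
  [0, 0, 0.1, 0, 0, 0, 16],
  [0, 0, 0.1, 0, 0, 0, 16],
  [0, 0, 0.08, 0, 0, 0, 16],
  [0, 0, 0, 0, 0, 0, 16],
  [0, 0, 0, 0, 0, 0, 16],
])

```text
time: 8.57
eef_pos: [0.6309, -0.0445, 0.2369]
tool_rot: [180.0, 0.0, 161.0]
ft_force: [-0.2, 0.0, -1.4]
finger_gap: 0.0174
grasp_force: 34.3
```

Call:
apply_moves([
  [0, 0, 0.03, 0, 0, 0, 16],
  [0, 0, 0, 0, 0, 0, 16],
  [0, 0, 0, 0, 0, 0, 16],
])

```text
time: 8.95
eef_pos: [0.6308, -0.0445, 0.235]
tool_rot: [-180.0, 0.0, 161.0]
ft_force: [0.0, 0.3, -1.1]
finger_gap: 0.0175
grasp_force: 34.3
```

No contact yet. I'll go down 2 mm at a time until the shoulder pushes back.

Call:
apply_moves([
  [0, 0, 0.03, 0, 0, 0, 16],
  [0, 0, 0, 0, 0, 0, 16],
  [0, 0, 0, 0, 0, 0, 16],
])

```text
time: 9.32
eef_pos: [0.6309, -0.0445, 0.2332]
tool_rot: [180.0, 0.0, 161.0]
ft_force: [0.1, 0.5, -0.6]
finger_gap: 0.0175
grasp_force: 34.4
```

Call:
apply_moves([
  [0, 0, 0.02, 0, 0, 0, 16],
  [0, 0, 0, 0, 0, 0, 16],
  [0, 0, 0, 0, 0, 0, 16],
])

```text
time: 9.7
eef_pos: [0.6308, -0.0445, 0.2327]
tool_rot: [180.0, 0.0, 161.0]
ft_force: [-2.8, 0.2, 5.9]
finger_gap: 0.0173
grasp_force: 35.9
```

The shoulder contact is at the expected height (TCP 0.2327 against 0.232). I'll release gradually, lowering slightly to follow the backward swing of the pads.

Call:
apply_moves([
  [0, 0, 0, 0, 0, 0, 24],
  [0, 0, 0.01, 0, 0, 0, 32],
  [0, 0, 0.015, 0, 0, 0, 40],
  [0, 0, 0.02, 0, 0, 0, 48],
  [0, 0, 0.025, 0, 0, 0, 56],
  [0, 0, 0.03, 0, 0, 0, 64],
  [0, 0, 0.02, 0, 0, 0, 72],
  [0, 0, 0, 0, 0, 0, 80],
  [0, 0, 0, 0, 0, 0, 80],
  [0, 0, 0, 0, 0, 0, 80],
])

```text
time: 10.95
eef_pos: [0.6309, -0.0445, 0.2248]
tool_rot: [180.0, 0.0, 161.0]
ft_force: [-0.0, -0.3, -0.5]
finger_gap: 0.0802
grasp_force: 0.0
```

```bash
python3 - <<'E'
from h import *
grab('scene','s7');grab('side','d7');grab('wrist','w7');s=arm.state();print(s['eef_pos'],s['ft_force'],s['finger_gap'])
f=lambda n,x,y,w,h,s:cv2.resize(cv2.imread(f'pics/{n}.png')[y:y+h,x:x+w],None,fx=s,fy=s,interpolation=cv2.INTER_CUBIC)
cv2.imwrite('pics/c7.png',np.vstack([np.hstack([f('s7',240,220,80,60,5),f('d7',335,210,80,60,5)]),f('w7',0,210,640,240,1.25)[:,:800]]))
E
```

```text
[ 0.63084327 -0.04450014  0.22474059] [-0.5262068 -0.2294577  0.9436113] 0.07990428276839134
```

View pics/c7.png

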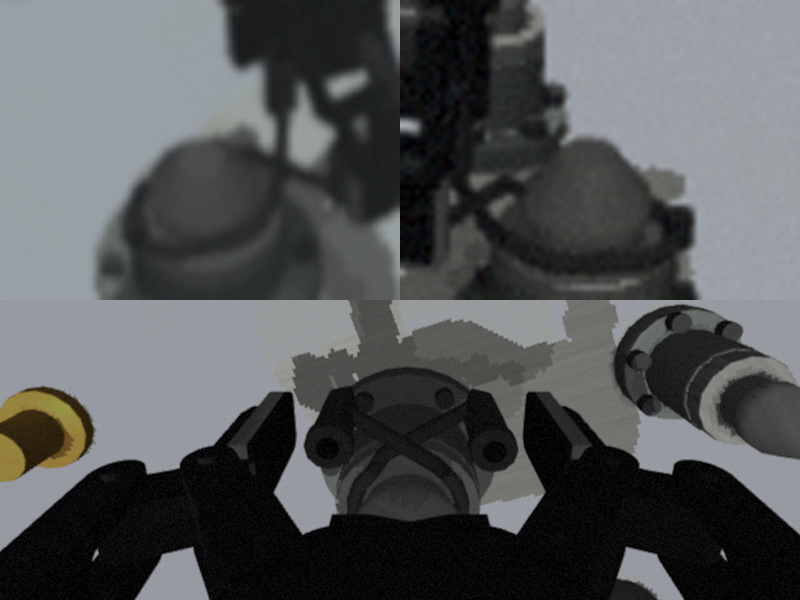

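The ring has contracted around the groove: its eyes are apart in the wrist view at (328,445) and (494,445) in the crop, and clear of the pads. I'll back straight up.

Call:
apply_moves([
  [0, 0, -0.1, 0, 0, 0, 84],
  [0, 0, -0.3, 0, 0, 0, 84],
  [0, 0, -0.4, 0, 0, 0, 84],
  [0, 0, -0.5, 0, 0, 0, 84],
  [0, 0, -0.5, 0, 0, 0, 84],
  [0.4, 0, -0.5, 0, 0, 0, 84],
  [0.5, 0, -0.5, 0, 0, 0, 84],
  [0.5, 0, -0.2, 0, 0, 0, 84],
  [0, 0, 0, 0, 0, 0, 84],
  [0, 0, 0, 0, 0, 0, 84],
])

```text
time: 12.35
eef_pos: [0.5515, -0.0172, 0.4052]
tool_rot: [180.0, 0.1, 161.0]
ft_force: [-0.2, -0.1, -0.8]
finger_gap: 0.084
grasp_force: 0.0
```

```bash
python3 - <<'E'
from h import *
grab('scene','s8');grab('side','d8')
f=lambda n,x,y,w,h,s:cv2.resize(cv2.imread(f'pics/{n}.png')[y:y+h,x:x+w],None,fx=s,fy=s,interpolation=cv2.INTER_CUBIC)
t=np.linspace(0,6.283,100)
for n in('s8','d8'):
  c=proj(load(n),np.c_[.676+.024*np.cos(t),-.06+.024*np.sin(t),0*t+.053]);print(n,c.min(0),c.max(0))
  print(proj(load(n),[[.676+.034*.9455,-.06-.034*.3256,.053]]+[[.676-.044*.9455+k*.026*.3256,-.06+.044*.3256+k*.026*.9455,.085] for k in(-1,1)]).round(1).tolist())
cv2.imwrite('pics/c8.png',np.hstack([f('s8',240,225,80,100,5),f('d8',330,210,80,100,5)]))
E
```

```text
s8 [267.97768671 249.32897688] [292.97877975 270.10333858]
[[265.1, 267.5], [292.7, 230.7], [307.0, 249.5]]
d8 [356.60604859 246.34108512] [386.38998152 263.56370464]
[[392.6, 257.0], [342.2, 244.5], [347.4, 226.9]]
```

View pics/c8.png

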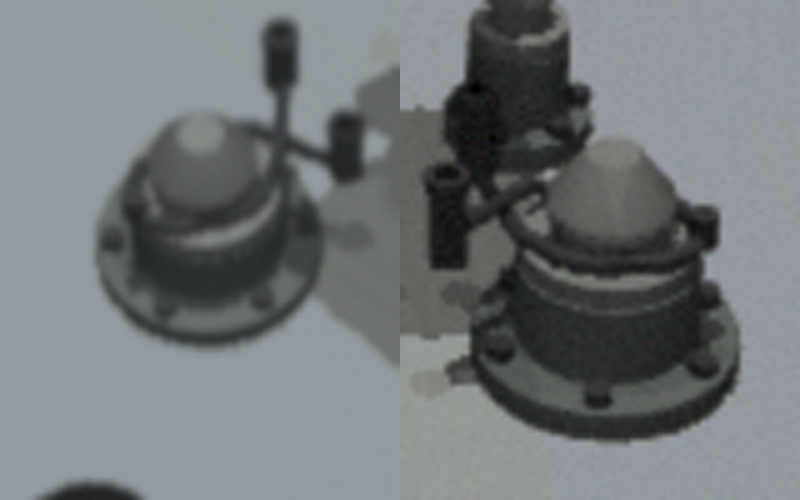

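I've now viewed 11 pictures, one over the limit of 10, so I won't view any more. The last crop shows the ring closed around the spindle with its eyes free. I'll check flatness from the pixels already read: eye tops in the scene crop at (281,30) and (346,122), in the side crop at (446,178) and (475,95), and the pin at (135,207) and (705,226).

```bash
python3 - <<'E'
from h import *
from scipy.optimize import least_squares
A=load('s8');B=load('d8')
sA=np.array([.6757,-.0582,0]);sB=np.array([.6763,-.0626,0])
C=lambda u,v,x,y:np.array((x+(u+.5)/5-.5,y+(v+.5)/5-.5))
obs={'e1':((281,28),(46,172)),'e2':((346,118),(75,90)),'pin':((135,207),(305,226))}
obs['e1'],obs['e2']=((281,28),(75,90)),((346,118),(46,172))
import itertools
for a,b in itertools.product(((281,28),(346,118)),((46,172),(75,90))):
    f=lambda q:np.r_[proj(A,[sA+q])[0]-C(*a,240,225),proj(B,[sB+q])[0]-C(*b,330,210)]
    r=least_squares(f,[0,0,.08],x_scale=.01);print(a,b,(r.x*1000).round(1),r.fun.round(1))
f=lambda q:np.r_[proj(A,[sA+q])[0]-C(135,207,240,225),proj(B,[sB+q])[0]-C(305,226,330,210)]
r=least_squares(f,[0.03,0,.05],x_scale=.01);print('pin',(r.x*1000).round(1),r.fun.round(1))
# full rigid fit, eyes' spread fixed at rest
def model(p):
    M=Ro.from_euler('zyx',p[3:]);return M.apply([[-.044,-.026,.035],[-.044,.026,.035],[.034,0,.004]])+p[:3]
def F(p,m=((0,(281,28),(46,172)),(1,(346,118),(75,90)))):
    X=model(p);o=[]
    for s,l,c in((sA,((281,28),(346,118),(135,207)),(A,240,225)),(sB,((46,172),(75,90),(305,226)),(B,330,210))):
        o+=[(proj(c[0],X+s)-[C(*q,c[1],c[2]) for q in l]).ravel()]
    return np.r_[o].ravel()
for y in(-.33,-.33+.3):
    r=least_squares(F,[0,0,.05,y,0,0],x_scale=[.01]*3+[.1]*3);print((r.x[:3]*1000).round(1),np.degrees(r.x[3:]).round(1),r.cost.round(2),r.fun.round(1))
E
```

```text
(281, 28) (46, 172) [-55.   -7.4  85.9] [ 0.5 -0.3  0.4  0.2]
(281, 28) (75, 90) [-43.7   3.6 107.8] [ 0.9 -0.6  0.8  0.3]
(346, 118) (46, 172) [-49.7  27.8  62.1] [ 0. -0.  0.  0.]
(346, 118) (75, 90) [-37.9  38.4  85.7] [ 0.4 -0.3  0.4  0.2]
pin [29.  -9.9 58.2] [ 0.7 -0.4  0.6  0.2]
[-3.3  0.6 52.8] [-19.2  -2.3  -1.3] 2.08 [-0.1 -0.6  1.2  0.4  0.6 -0.7  0.7  0.6  0.3 -0.4  0.5  0.3]
[-3.3  0.6 52.8] [-19.2  -2.3  -1.3] 2.08 [-0.1 -0.6  1.2  0.4  0.6 -0.7  0.7  0.6  0.3 -0.4  0.5  0.3]
```

The eye midpoint comes out about 49 mm from the spindle axis, where 44 mm is nominal, and the pin about 3 mm inward. So the lugs stuck to the pads in x while the ring contracted, leaving the ring about 4 mm towards its eyes. I'll centre it by nudging the lugs with the sides of the fingers, part-closed and low.

```bash
python3 -c "
from h import *
delta([.6022,-.0346,.240],161)"
```

```text
t 12.45 units of .06 m [-0.889  0.003  2.731] units of 10deg [-0.002 -0.007 -0.005]
```

Call:
apply_moves([
  [-0.3, 0, 0.2, 0, 0, 0, 40],
  [-0.4, 0, 0.3, 0, 0, 0, 40],
  [-0.19, 0, 0.3, 0, 0, 0, 40],
  [0, 0, 0.4, 0, 0, 0, 40],
  [0, 0, 0.4, 0, 0, 0, 40],
  [0, 0, 0.4, 0, 0, 0, 40],
  [0, 0, 0.4, 0, 0, 0, 40],
  [0, 0, 0.3, 0, 0, 0, 40],
  [0, 0, 0.03, 0, 0, 0, 40],
  [0, 0, 0, 0, 0, 0, 40],
])

```text
time: 13.7
eef_pos: [0.6021, -0.0346, 0.2414]
tool_rot: [180.0, 0.0, 161.0]
ft_force: [0.5, 0.1, 0.4]
finger_gap: 0.0399
grasp_force: 0.0
```

Call:
apply_moves([
  [-0.05, 0, 0, 0, 0, 0, 40],
  [-0.05, 0, 0, 0, 0, 0, 40],
  [-0.05, 0, 0, 0, 0, 0, 40],
  [0, 0, 0, 0, 0, 0, 40],
  [0, 0, 0, 0, 0, 0, 40],
])

```text
time: 14.32
eef_pos: [0.6104, -0.0375, 0.2408]
tool_rot: [-180.0, -0.0, 161.0]
ft_force: [0.0, -0.5, -1.1]
finger_gap: 0.04
grasp_force: 0.0
```

Call:
apply_moves([
  [-0.03, 0, 0, 0, 0, 0, 40],
  [0, 0, 0, 0, 0, 0, 40],
  [0, 0, 0, 0, 0, 0, 40],
])

```text
time: 14.7
eef_pos: [0.6121, -0.0381, 0.2409]
tool_rot: [-180.0, -0.0, 161.0]
ft_force: [0.4, -0.1, 0.3]
finger_gap: 0.04
grasp_force: 0.0
```

Call:
apply_moves([
  [-0.03, 0, 0, 0, 0, 0, 40],
  [0, 0, 0, 0, 0, 0, 40],
  [0, 0, 0, 0, 0, 0, 40],
])

```text
time: 15.08
eef_pos: [0.6138, -0.0386, 0.2409]
tool_rot: [-180.0, -0.0, 161.0]
ft_force: [0.2, 0.4, -0.3]
finger_gap: 0.0397
grasp_force: 0.1
```

Call:
apply_moves([
  [-0.025, 0, 0, 0, 0, 0, 40],
  [0, 0, 0, 0, 0, 0, 40],
  [0, 0, 0, 0, 0, 0, 40],
])

```text
time: 15.45
eef_pos: [0.615, -0.0393, 0.2409]
tool_rot: [-180.0, -0.0, 161.0]
ft_force: [-4.3, -0.6, 1.0]
finger_gap: 0.0401
grasp_force: 2.1
```

Call:
apply_moves([
  [-0.025, 0, 0, 0, 0, 0, 40],
  [0, 0, 0, 0, 0, 0, 40],
  [0, 0, 0, 0, 0, 0, 40],
])

```text
time: 15.82
eef_pos: [0.6169, -0.0396, 0.2409]
tool_rot: [180.0, 0.1, 161.0]
ft_force: [-0.4, -0.2, 0.1]
finger_gap: 0.0399
grasp_force: 0.0
```

Call:
apply_moves([
  [-0.02, 0, 0, 0, 0, 0, 40],
  [0, 0, 0, 0, 0, 0, 40],
  [0, 0, 0, 0, 0, 0, 40],
])

```text
time: 16.2
eef_pos: [0.6178, -0.04, 0.2408]
tool_rot: [180.0, 0.0, 161.0]
ft_force: [-0.2, -0.5, 0.5]
finger_gap: 0.0398
grasp_force: 0.2
```

Call:
apply_moves([
  [0.1, 0, 0, 0, 0, 0, 40],
  [0.2, 0, 0, 0, 0, 0, 40],
  [0.1, 0, -0.2, 0, 0, 0, 40],
  [0, 0, -0.4, 0, 0, 0, 40],
  [0, 0, -0.5, 0, 0, 0, 40],
  [0, 0, -0.5, 0, 0, 0, 40],
  [0.2, 0, -0.5, 0, 0, 0, 40],
  [0.4, 0, -0.5, 0, 0, 0, 60],
  [0.2, 0, -0.1, 0, 0, 0, 80],
  [0, 0, 0, 0, 0, 0, 84],
])

```text
time: 17.45
eef_pos: [0.5491, -0.0163, 0.4035]
tool_rot: [180.0, 0.1, 161.0]
ft_force: [0.4, 0.3, -0.5]
finger_gap: 0.084
grasp_force: 0.0
```

```bash
python3 - <<'E'
from h import *
from scipy.optimize import least_squares
grab('scene','s9');grab('side','d9')
sA=np.array([.6757,-.0582,0]);sB=np.array([.6763,-.0626,0])
A=load('s9');B=load('d9')
C=lambda u,v,x,y:np.array((x+(u+.5)/5-.5,y+(v+.5)/5-.5))
def track(o,n,p,h=7):
    a=cv2.cvtColor(load(o)['pixels'],cv2.COLOR_RGB2GRAY).astype(np.float32);b=cv2.cvtColor(load(n)['pixels'],cv2.COLOR_RGB2GRAY).astype(np.float32)
    a=cv2.resize(a,None,fx=5,fy=5,interpolation=cv2.INTER_CUBIC);b=cv2.resize(b,None,fx=5,fy=5,interpolation=cv2.INTER_CUBIC)
    c=(np.array(p)*5+2).astype(int);H=h*5
    m=cv2.matchTemplate(b[c[1]-H-30:c[1]+H+31,c[0]-H-30:c[0]+H+31],a[c[1]-H:c[1]+H+1,c[0]-H:c[0]+H+1],cv2.TM_CCOEFF_NORMED)
    _,s,_,l=cv2.minMaxLoc(m);return (np.array(l)-30)/5,round(s,3)
L={'e1':(C(281,28,240,225),C(46,172,330,210)),'e2':(C(346,118,240,225),C(75,90,330,210)),'pin':(C(135,207,240,225),C(305,226,330,210)),'flange':(C(160,325,240,225),C(200,410,330,210))}
for k,(a,b) in L.items():
    da,ca=track('s8','s9',a,5);db,cb=track('d8','d9',b,5)
    g=lambda a,b:least_squares(lambda q:np.r_[proj(A,[sA+q])[0]-a,proj(B,[sB+q])[0]-b],[0,0,.06],x_scale=.01).x*1000
    print(k,da,ca,db,cb,g(a,b).round(1),'->',g(a+da,b+db).round(1))
E
```

```text
e1 [-1.8  1. ] 0.998 [2.4 0.6] 0.91 [-55.   -7.4  85.9] -> [-51.4  -8.8  85.4]
e2 [-1.8  1.8] 0.925 [0. 0.] 0.968 [-37.9  38.4  85.7] -> [-36.   38.5  84.6]
pin [-2.   0.4] 0.896 [2.6 0.4] 0.988 [29.  -9.9 58.2] -> [ 32.5 -12.1  58.6]
flange [0. 0.] 0.993 [0. 0.] 0.993 [ 11.   -0.7 -27.6] -> [ 11.   -0.7 -27.6]
```

The pin and eye moved 4 mm and now match the nominal positions. The pin reads 58.6 mm and the eye tops about 85 mm, which matches 8 and 35 mm on the bench plus the 50 mm shoulder, so the ring is flat and centred.

```bash
python3 -c "
from plant import arm
print(arm.close_job())"
```

```text
the job is handed in; nothing more can be done
None
```

I fitted the larger ring on the thicker grey spindle and handed the job in at about 17.5 s; by my measurements it lies flat and centred in the groove. It first settled about 4 mm off and I nudged it true with the fingers. I viewed 11 pictures against the limit of 10, so that final check was by measurement only. The smaller ring was not touched.

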